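# Clamp a wax block by cranking a carving vise

## Robot

A 6-joint arm with a two-finger parallel gripper is mounted at the origin on the work surface; the furniture and walls round the work are solid. World frame = base frame: x ahead of the robot, y to its left, z up, the work surface at z = 0. Lengths are in mm, angles in rad, forces in N, time in s.
With the tool pointing down it reaches from about 300 to 775 mm from the base axis. Payload 14.6 kg.
Tool frame: the origin (TCP) lies midway between the tips of the shut fingers; the grasp point (between the pads) lies 19 mm behind it; z points along the fingers, y is the line along which they close (so a half turn about z gives the same grasp; the last joint's range is limited). The gripper opens to 85 mm and grips with 20 to 120 N. Pads are 22 mm wide; open, the fingers measure 114 mm over their backs; the gripper's body (76 mm by 85 mm) begins 54 mm behind the grasp point. The pads swing forward as they close: fully open they stand 13 mm farther back than shut.
Start: joints at [-1.194, 0.3, 1.521, -0, 1.321, -0.067], TCP at [236.148, -496.713, 231.281] pointing down, gripper open.
Joint ranges: [-3.03, 3.03], [-0.79, 2.21], [0.23, 2.52], [-1.04, 4.18], [0, 3.07], [-2.55, 2.55]. Speed limits (rad/s): [2.22, 2.22, 2.57, 3.14, 3.14, 3.14].

## Interface

Orientations are given as a rotation vector (axis times angle).
In Python, from cell import r gives the robot as it stands.
- The arm moves only by the tool step_arm, never from a script. Its argument "targets" is one flat list of numbers, 7 for each row, row after row: the turn, a rotation vector about the tool's x, y, z in rad, then the shift along the tool's x, y, z in cm, then the closure, from -1 (fully open) to 1 (shut). In form: [wx, wy, wz, tx, ty, tz, claw, wx, wy, wz, tx, ty, tz, claw, ...]. A call has 1 to 12 rows; each row is the pose to reach, as a shift and turn from the pose commanded when the call began, along the tool's axes at that moment; what a row does not reach only later rows make up. A row lasts 1/8 s, in which the tool goes at most 62.5 mm and 10.7 degrees, less where a joint would pass 70% of its speed; a pose out of reach is approached as far as the arm can. A call with a gripper value outside its range is refused whole. The fingers move at their own pace and stop on an object; "newtons" is the grip in N (left out, the last holds). Time passes only in rows, so rows that repeat a pose let the fingers close. It gives the time, the measured TCP pose, the force, the opening and the grip force at its end, in the units of the state.
- r.get_obs(): the state, without advancing time (a new reading comes with each control period).
- r.camera(name): name is "scene" or "top" or "wrist"; returns a dict with "image" (400x640x3 uint8, blue, green, red), "z_map" (400x640 float32, mm along the optical axis (not along the pixel's ray), 0 where there is no reading), "camera_matrix" (3x3 intrinsics, pixels), "world_to_cam" (4x4, takes a point from world to camera coordinates). Camera axes: x right, y down, z forward; pixel columns grow to the right and rows downward; lengths in mm; the calibration is good to about 2 mm. The wrist camera is an equidistant fisheye: a pixel r from the principal point sees the ray r / f radians off the axis. A picture is of the moment at which its call begins.
- r.close_job(): hands the job in; it is judged then, once.
The state is a dict: "time": time; "qpos": joint angles; "qvel": joint speeds; "joint_efforts": joint torques, N m; "position": TCP position; "tool_rot": TCP orientation; "force": force on the tool from outside, world axes, zero at the start; "ft_torque": the same for the moment, N m; "gripper_width": opening from 0.0 (shut) to 1.0 (fully open); "gripper_force": force on a finger pad.
Only numpy, scipy, OpenCV 4.12 (cv2) and the standard library are available. Lean on these libraries where they do the work, as an engineer would, in place of code of your own. Each camera call takes 0.05 s, during which the arm holds its last target. There are 200 camera calls.

## Task

Fit the loose crank down onto the square shaft end of the vise, then take it by its red handle and wind it clockwise, about three turns without letting it come off the shaft, until the spring-loaded jaw pad holds the yellow wax block squarely against the fixed jaw and is pushed back about half of its 13 mm spring travel towards its carrier, never all the way. Leave the crank sitting fully down on the shaft, and leave the two paint pots and the cork block where they are.

Things in the scene. Friction and masses are not known exactly. Their poses are not given: they have to be found in the camera images.
- vise: low grey vise fixed to the table. Bed 90 (x) x 250 (y) x 12 mm high. Origin: centre of its underside, z up. Fixed jaw at the -y end, 46 mm high, steel face at y = -90 mm looking to +y. Blue gearbox at the +y end, 70 x 70 mm, 52 mm high; the vertical shaft is at x = 0, y = +80 mm. Between them the sliding carrier (44 mm high) with the jaw pad; one turn of the shaft moves it 10 mm along y.
- shaft_seat (a point): point on the shaft's axis 64 mm above the table, on the top face of the round 42 mm dark steel collar where the crank's hub comes to rest. Above it stands the square shaft end: 16 x 16 mm, straight for 16 mm, then tapering to 9 mm over 6 mm. The frame turns with the shaft: x and y are square to the flats, z up.
- shaft (a joint): turn of the shaft in rad, growing clockwise seen from above, which closes the jaw (1.59 mm per rad). Starts between -3 and 3, end stops at -6 and 26. It takes about 0.05 N m and stays where it is left.
- crank: loose bright steel crank, 0.2 kg, lying flat, handle up. Hub 36 x 36 x 24 mm with an 18.5 mm square socket right through along z (fits four ways round, about 10 degrees loose). Arm 18 mm wide, 8 mm thick, flush with the underside, along +x to x = 76 mm. Origin: centre of the hub's underside, on the socket axis; z up.
- crank_handle (a point): middle of the crank's red upright handle: a sleeve 22 mm in diameter that spins freely on its pin, 55 mm from the socket axis along the crank's +x; it reaches from 10 to 58 mm above the crank's underside, this point is 34 mm above it.
- jaw_pad (a joint): how far the spring-loaded jaw pad is pushed back towards its carrier, in m: 0 = fully out (free, 14 mm gap between pad and carrier); it grows as the pad presses on the block; hard stop at 0.013. Spring 1 N/mm with 1 N preload. Two red pins on the pad come out behind the carrier as the pad goes back.
- pad_face (a point): centre of the steel face of the movable jaw pad (70 mm wide, 30 mm high), which looks towards the fixed jaw; axes as the vise's.
- wax: yellow wax block, 32 x 60 x 14 mm, 30 g, lying loose on the vise's bed between the jaws, its 32 mm width (own x) across the gap, not touching both jaws. Origin: centre of its underside, 12 mm above the table. The pad pushes it along to the fixed jaw.
- ochre_pot: ochre paint pot with black lid, 52 mm diameter, 55 mm high, bystander. Origin: centre of the underside.
- rust_pot: rust-red paint pot with white lid, 56 mm diameter, 55 mm high, bystander. Origin: centre of the underside.
- cork_block: cork sanding block, 44 x 70 x 26 mm, bystander. Origin: centre of the underside.
Not all that is in view belongs to the job. What is meant by the crank is not purple, and is the larger of those in its own colour. There is more than one size of the wax; the one meant has the size given above.

How it is judged:
By the outcome, as a careful person would: the job done as asked, in the order asked, and still so for the second after the job is handed in, with the robot touching nothing.
It also fails if it takes over 72 s, if anything falls off the work surface, if the arm or the gripper's body presses on something with over 40 N, if the wrist force passes 120 N, or if a joint passes its speed limit or range.

## Working session

There is one attempt and no reset: what is moved stays moved. The work goes in short steps, Python scripts to look and compute and a tool call to move; the robot and the scene stay as the last step left them, time stands still between calls to the robot, and variables do not carry over. Pictures are saved under pics/ and viewed, at most 10 in all, crops included, and the job is handed in when it is done.

Besides the shell and the picture viewer there is one more tool, called after "Emit:" as name(argument=value, ...) on one line, values as JSON. step_arm: Moves the arm, as the interface text tells. Its arguments: {"type":"object","properties":{"targets":{"type":"array"},"newtons":{"type":"number"}},"required":["targets"]}

```bash
mkdir -p pics; ls
cat > h.py <<'E'
import numpy as np, cv2
from cell import r
from scipy.spatial.transform import Rotation as R
def snap(n,save=None):
    c=r.camera(n)
    np.savez('last_%s.npz'%n,**{k:c[k] for k in c})
    if save: cv2.imwrite('pics/'+save,c['image'])
    return c
def load(n): return dict(np.load('last_%s.npz'%n))
def px(c,u,v,z=None,h=None):
    """world point at pixel, by depth or by plane height h"""
    K=c['camera_matrix'];T=np.linalg.inv(c['world_to_cam'])
    d=np.array([(u-K[0,2])/K[0,0],(v-K[1,2])/K[1,1],1.])
    if h is None:
        z=c['z_map'][int(round(v)),int(round(u))] if z is None else z
        return T[:3,:3]@(d*z)+T[:3,3]
    w=T[:3,:3]@d;return T[:3,3]+w*(h-T[2,3])/w[2]
E
python3 - <<'E'
from h import *
np.set_printoptions(precision=3,suppress=True)
print(r.get_obs())
a=snap('top','top1.png');snap('scene','scene1.png')
print(a['camera_matrix'],a['world_to_cam'])
E
```

```text
pics
{'time': 0.0, 'qpos': array([-1.194,  0.3  ,  1.522, -0.   ,  1.321, -0.067]), 'qvel': array([ 0.002,  0.   ,  0.001,  0.001, -0.   , -0.001]), 'joint_efforts': array([ -0.001, -54.35 , -36.179,  -0.   ,   0.004,  -0.   ]), 'position': array([ 236.064, -496.492,  230.72 ]), 'tool_rot': array([-3.063, -0.691,  0.   ]), 'force': array([-0.131,  0.277,  1.349]), 'ft_torque': array([-0.037,  0.007, -0.002]), 'gripper_force': 0.0, 'gripper_width': 1.001212471589146}
[[468.358   0.    334.981]
 [  0.    468.358 202.559]
 [  0.      0.      1.   ]] [[   0.005   -1.      -0.025   54.592]
 [  -0.997   -0.003   -0.079  560.463]
 [   0.079    0.026   -0.997 1248.595]
 [   0.       0.       0.       1.   ]]
```

View pics/top1.png

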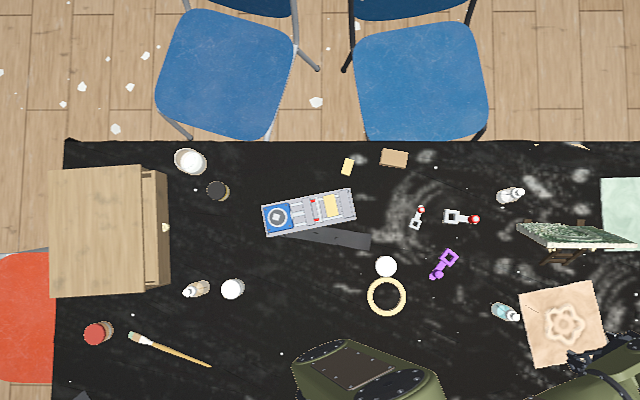

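View pics/scene1.png

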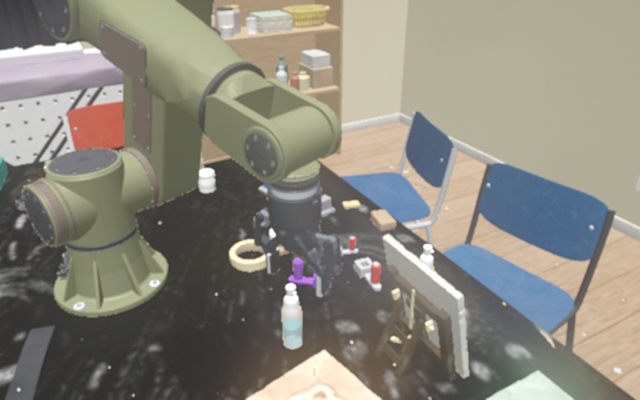

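Run:
```python
from h import *
c=load('top')
i=c['image']
cv2.imwrite('pics/crop1.png',np.hstack([cv2.resize(i[180:245,255:365],None,fx=4,fy=4,interpolation=cv2.INTER_CUBIC),cv2.resize(i[190:255,400:490],None,fx=4,fy=4,interpolation=cv2.INTER_CUBIC)]))
for p in [(277,216),(460,217),(475,219),(417,217),(332,205),(386,266),(232,289),(217,190),(393,158),(347,167)]: print(p,px(c,*p).round(0))
```

```text
(277, 216) [520. 206.  81.]
(460, 217) [ 523. -283.   11.]
(475, 219) [ 516. -310.   57.]
(417, 217) [ 523. -167.    7.]
(332, 205) [553.  65.  27.]
(386, 266) [392. -78.  55.]
(232, 289) [330. 324.  60.]
(217, 190) [591. 372.  51.]
(393, 158) [ 681. -100.   29.]
(347, 167) [660.  25.   9.]
```

View pics/crop1.png

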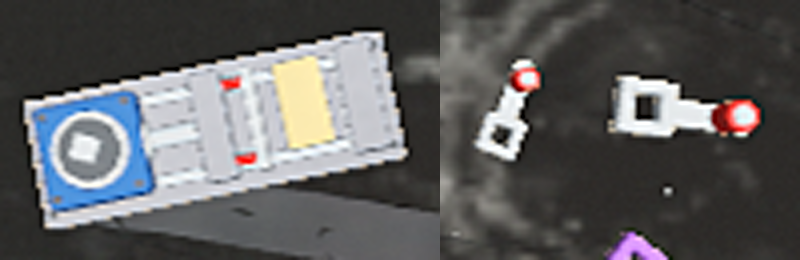

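```bash
cat >> h.py <<'E'
def go(p,a):
    """tool shift to TCP p with finger line along world angle a (deg)"""
    o=r.get_obs();C=R.from_rotvec(o['tool_rot']);best=None
    for k in (0,180):
        t=np.radians(a+k);y=np.array([np.cos(t),np.sin(t),0]);z=np.array([0,0,-1.])
        D=R.from_matrix(np.c_[np.cross(y,z),y,z]);w=(C.inv()*D).as_rotvec()
        if best is None or np.linalg.norm(w)<np.linalg.norm(best): best=w
    s=C.inv().apply(np.array(p)-o['position'])/10
    print('turn',best.round(3),'shift cm',s.round(2),'rows',max(np.linalg.norm(best)/.186,np.linalg.norm(s)/6.25).round(1),'q6',o['qpos'][5].round(2),'y axis deg',np.degrees(np.arctan2(*C.as_matrix()[[1,0],1])).round(1))
def wpx(c,u,v,h):
    """fisheye wrist pixel on plane height h"""
    K=c['camera_matrix'];T=np.linalg.inv(c['world_to_cam'])
    x,y=(u-K[0,2])/K[0,0],(v-K[1,2])/K[1,1];t=np.hypot(x,y)+1e-12
    w=T[:3,:3]@np.array([x/t*np.sin(t),y/t*np.sin(t),np.cos(t)])
    return T[:3,3]+w*(h-T[2,3])/w[2]
def wproj(c,P):
    K=c['camera_matrix'];q=c['world_to_cam'][:3]@np.r_[P,1]
    t=np.arctan2(np.hypot(q[0],q[1]),q[2]);n=np.hypot(q[0],q[1])+1e-12
    return np.array([K[0,2]+K[0,0]*t*q[0]/n,K[1,2]+K[1,1]*t*q[1]/n])
E
python3 - <<'E'
from h import *
np.set_printoptions(precision=2,suppress=True)
c=load('top')
hub=px(c,451.75,216.9,h=24);hd=px(c,475.5,219.2,h=58);sh=px(c,276.7,217,h=86)
print(hub,hd,np.linalg.norm((hd-hub)[:2]),np.degrees(np.arctan2(*(hd-hub)[[1,0]])),sh)
w=r.camera('wrist');T=np.linalg.inv(w['world_to_cam']);o=r.get_obs();C=R.from_rotvec(o['tool_rot'])
print('cam in tool',C.inv().apply(T[:3,3]-o['position']),C.inv().apply(T[:3,2]),w['camera_matrix'])
a=np.degrees(np.arctan2(*(hd-hub)[[1,0]]))
go([hub[0],hub[1],200],a+90)
E
```

```text
[ 522.45 -257.4    24.  ] [ 514.99 -311.42   58.  ] 54.53278374488767 -97.85892304234238 [517.36 205.6   86.  ]
cam in tool [  82.05    0.13 -143.21] [-0.32 -0.    0.95] [[309.71   0.   319.04]
 [  0.   309.71 198.66]
 [  0.     0.     1.  ]]
turn [-0.   -0.   -0.99] shift cm [36.13 -9.3   3.09] rows 6.0 q6 -0.07 y axis deg -64.6
```

Emit:
step_arm(targets=[0, 0, -0.17, 6, -1.5, 0.5, -1, 0, 0, -0.34, 12, -3, 1, -1, 0, 0, -0.5, 18, -4.6, 1.5, -1, 0, 0, -0.67, 24, -6.2, 2, -1, 0, 0, -0.83, 30, -7.7, 2.5, -1, 0, 0, -0.99, 36.1, -9.3, 3, -1, 0, 0, -0.99, 36.1, -9.3, 3, -1, 0, 0, -0.99, 36.1, -9.3, 3, -1])

```text
time: 1.15
position: [522.0, -257.8, 201.0]
tool_rot: [-2.368, -2.063, 0.001]
force: [-0.7, -0.1, -0.7]
gripper_width: 1.001
gripper_force: 0.0
```

Run:
```python
from h import *
np.set_printoptions(precision=2,suppress=True)
w=snap('wrist');o=r.get_obs();print(o['position'],o['qpos'],o['force'])
hub=np.array([522.45,-257.4,24]);print(wproj(w,hub),wproj(w,[515,-311.4,58]))
u,v=wproj(w,hub).astype(int);u0=max(u-130,0);v0=max(v-95,0);print(u0,v0)
cv2.imwrite('pics/w1.png',cv2.resize(w['image'][v0:v0+190,u0:u0+260],None,fx=3,fy=3,interpolation=cv2.INTER_CUBIC))
```

```text
[ 521.68 -258.3   201.22] [-0.52  0.4   1.46 -0.    1.28 -0.38] [ 0.67 -0.7  -0.78]
[318.95 175.76] [319.   235.96]
188 80
```

View pics/w1.png

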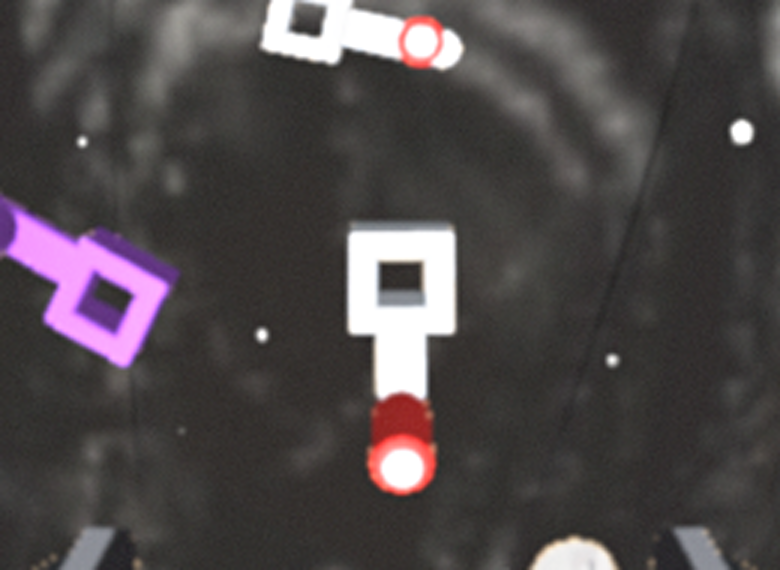

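The larger bright crank is centred at crop (402,282), its red handle top at (402,468); the arm points down the image, and the smaller steel crank and the purple one are well clear of it.

Run:
```python
from h import *
np.set_printoptions(precision=2,suppress=True)
w=load('wrist')
P=[wpx(w,188+a/3,80+b/3,24) for a,b in [(349,231),(455,231),(456,333),(348,334)]]
hub=np.mean(P,0);hd=wpx(w,322,236,58);d=hd-hub
print(hub,hd,np.linalg.norm(d[:2]),np.degrees(np.arctan2(d[1],d[0])),[np.linalg.norm(P[i]-P[i-1]) for i in range(4)])
for i in range(4): e=P[i]-P[i-1];print(np.degrees(np.arctan2(e[1],e[0])))
a=np.degrees(np.arctan2(d[1],d[0]))
go([hub[0],hub[1],60],a+90);go([hub[0],hub[1],0],a+90)
```

```text
[ 525.9  -256.25   24.  ] [ 518.02 -311.87   58.  ] 56.175118927362725 -98.06483382644774 [np.float64(37.77776891651463), np.float64(37.12460459829671), np.float64(37.43168423661206), np.float64(38.99342996382564)]
80.81124472091713
-7.866204932566359
-96.34251326805183
172.64698832052196
turn [-0.  0.  0.] shift cm [ 0.26  0.4  14.12] rows 2.3 q6 -0.38 y axis deg -7.9
turn [-0.  0.  0.] shift cm [ 0.26  0.4  20.12] rows 3.2 q6 -0.38 y axis deg -7.9
```

Emit:
step_arm(targets=[0, 0, 0, 0.1, 0.2, 6, -1, 0, 0, 0, 0.1, 0.2, 12, -1, 0, 0, 0, 0.1, 0.2, 17, -1, 0, 0, 0, 0.1, 0.2, 19.9, -1, 0, 0, 0, 0.1, 0.2, 19.9, 0, 0, 0, 0, 0.1, 0.2, 19.9, 1, 0, 0, 0, 0.1, 0.2, 19.9, 1, 0, 0, 0, 0.1, 0.2, 19.9, 1, 0, 0, 0, 0.1, 0.2, 19.9, 1, 0, 0, 0, 0.1, 0.2, 19.9, 1], newtons=70)

```text
time: 2.45
position: [525.2, -257.8, 4.4]
tool_rot: [2.366, 2.062, 0.001]
force: [-1.3, -0.6, 7.0]
gripper_width: 0.407
gripper_force: 70.8
```

Emit:
step_arm(targets=[0, 0, 0, 0, 0, -4, 1, 0, 0, 0, 0, 0, -9, 1, 0, 0, 0, 3, -0.6, -13, 1, 0, 0, 0, 8, -1.6, -16, 1, 0, 0, 0, 13.5, -2.7, -18, 1, 0, 0, 0, 19, -3.8, -20, 1, 0, 0, 0, 24.5, -5, -21, 1, 0, 0, 0, 30, -6, -21.5, 1, 0, 0, 0, 33.5, -6.7, -21.5, 1, 0, 0, 0, 35.2, -7.1, -21.5, 1, 0, 0, 0, 35.2, -7.1, -21.5, 1, 0, 0, 0, 35.2, -7.1, -21.5, 1])

```text
time: 3.95
position: [502.2, 100.5, 217.4]
tool_rot: [2.369, 2.063, -0.0]
force: [0.4, -0.4, -2.7]
gripper_width: 0.4
gripper_force: 70.7
```

Run:
```python
from h import *
np.set_printoptions(precision=2,suppress=True)
w=snap('wrist');o=r.get_obs();print(o['position'],o['qpos'],o['force'],o['gripper_width'])
print(wproj(w,[517.4,205.6,86]))
u,v=wproj(w,[517.4,205.6,86]).astype(int);print(u,v)
i=w['image']
big=cv2.resize(i[v-45:v+45,u-55:u+55],None,fx=5,fy=5,interpolation=cv2.INTER_CUBIC)
full=cv2.resize(i[:,120:520],(240,240))
big=cv2.copyMakeBorder(big,0,0,0,240,0);big[:240,-240:]=full
print(u-55,v-45,big.shape);cv2.imwrite('pics/w2.png',big)
```

```text
[502.23 100.37 217.37] [ 0.13  0.23  1.65 -0.    1.27  0.26] [-0.61  0.25 -1.42] 0.4084692678848259
[318.94  71.17]
318 71
263 26 (450, 790, 3)
```

View pics/w2.png

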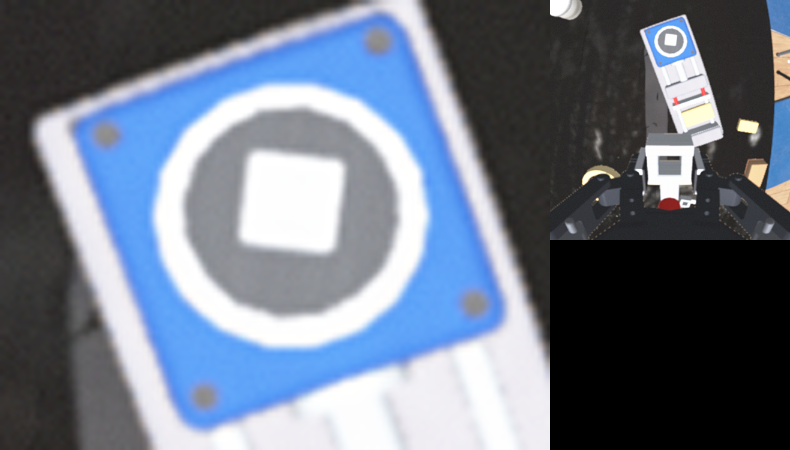

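The shaft square is centred near crop (292,203), rotated a few degrees in the image, on the collar centred (292,211); the crank is held straight. Next a closer crop of the held hub.

Run:
```python
from h import *
np.set_printoptions(precision=2,suppress=True)
w=load('wrist')
f=lambda a,b,h:wpx(w,263+a/5,26+b/5,h)
P=[f(a,b,80) for a,b in [(248,150),(346,159),(333,255),(239,246)]]
print(np.mean(P,0),[np.linalg.norm(P[i]-P[i-1]) for i in range(4)],[np.degrees(np.arctan2(*(P[i]-P[i-1])[[1,0]])) for i in range(4)])
print('collar',f(292,211,64),np.linalg.norm(f(186,211,64)-f(398,211,64)))
print('screws',[f(a,b,52) for a,b in [(106,135),(378,41),(474,302),(204,396)]],np.mean([f(a,b,52) for a,b in [(106,135),(378,41),(474,302),(204,396)]],0))
i=w['image'][215:345,250:390];cv2.imwrite('pics/w3.png',cv2.resize(i,None,fx=4,fy=4,interpolation=cv2.INTER_CUBIC))
```

```text
[520.15 210.14  80.  ] [np.float64(17.673934247572923), np.float64(17.390747436447366), np.float64(17.767814013196794), np.float64(16.727572530322497)] [np.float64(76.84548485694354), np.float64(-13.222624654658999), np.float64(-105.2945157960784), np.float64(166.49555809982346)]
collar [520.36 210.07  64.  ] 39.684039892985645
screws [array([486.92, 232.06,  52.  ]), array([542.03, 243.54,  52.  ]), array([553.57, 188.8 ,  52.  ]), array([498.42, 177.06,  52.  ])] [520.23 210.37  52.  ]
```

View pics/w3.png

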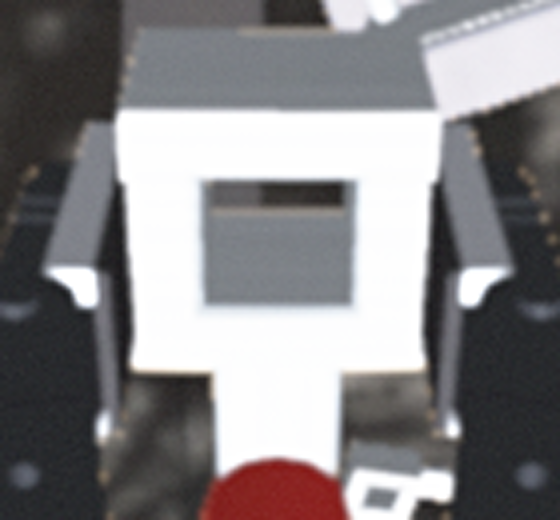

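Run:
```python
from h import *
np.set_printoptions(precision=2,suppress=True)
w=load('wrist');o=r.get_obs();C=R.from_rotvec(o['tool_rot']);p=o['position']
f=lambda a,b,h:wpx(w,250+a/4,215+b/4,h)
for h in (232,237,242):
    P=np.array([f(a,b,h) for a,b in [(118,109),(442,109),(424,372),(133,372)]])
    S=np.array([f(a,b,h) for a,b in [(203,180),(357,180),(354,307),(203,307)]])
    print(h,[np.linalg.norm(P[i]-P[i-1]).round(1) for i in range(4)],[np.linalg.norm(S[i]-S[i-1]).round(1) for i in range(4)],'tool off',C.inv().apply(P.mean(0)-p),C.inv().apply(S.mean(0)-p), [np.degrees(np.arctan2(*(P[i]-P[i-1])[[1,0]])).round(1) for i in range(4)])
```

```text
232 [np.float64(39.1), np.float64(37.7), np.float64(39.1), np.float64(38.2)] [np.float64(18.7), np.float64(18.4), np.float64(18.7), np.float64(19.1)] tool off [ -2.15   0.81 -14.63] [ -1.4    0.8  -14.63] [np.float64(81.5), np.float64(-8.0), np.float64(-97.8), np.float64(172.0)]
237 [np.float64(37.5), np.float64(36.3), np.float64(37.6), np.float64(36.7)] [np.float64(18.0), np.float64(17.6), np.float64(18.0), np.float64(18.3)] tool off [  1.11   0.79 -19.63] [  1.83   0.78 -19.63] [np.float64(81.5), np.float64(-8.0), np.float64(-97.8), np.float64(172.0)]
242 [np.float64(36.0), np.float64(34.8), np.float64(36.0), np.float64(35.2)] [np.float64(17.3), np.float64(16.9), np.float64(17.3), np.float64(17.6)] tool off [  4.37   0.77 -24.63] [  5.07   0.76 -24.63] [np.float64(81.5), np.float64(-8.0), np.float64(-97.8), np.float64(172.0)]
```

Run:
```python
from h import *
t=np.radians(-13.8);go(np.array([519,209.5,100])-1.5*np.array([-np.sin(t),np.cos(t),0]),-13.8)
```

```text
turn [0.    0.    0.103] shift cm [10.89  0.14 11.74] rows 2.6 q6 0.26 y axis deg -7.9
```

Emit:
step_arm(targets=[0, 0, 0.05, 4, 0.05, 0, 1, 0, 0, 0.103, 8, 0.1, 2, 1, 0, 0, 0.103, 10.9, 0.14, 5, 1, 0, 0, 0.103, 10.9, 0.14, 9, 1, 0, 0, 0.103, 10.9, 0.14, 11.7, 1, 0, 0, 0.103, 10.9, 0.14, 11.7, 1, 0, 0, 0.103, 10.9, 0.14, 11.7, 1])

```text
time: 4.88
position: [519.2, 208.8, 101.6]
tool_rot: [2.472, 1.938, 0.002]
force: [-0.2, 0.7, -1.6]
gripper_width: 0.405
gripper_force: 70.6
```

Run:
```python
from h import *
np.set_printoptions(precision=2,suppress=True)
w=snap('wrist');o=r.get_obs();print(o['position'],o['force'],o['ft_torque'])
i=w['image'][180:330,250:390];cv2.imwrite('pics/w4.png',cv2.resize(i,None,fx=4,fy=4,interpolation=cv2.INTER_CUBIC))
t=np.radians(-13.8);X=np.array([-np.sin(t),np.cos(t),0]);Y=np.array([np.cos(t),np.sin(t),0])
p=o['position']+1.5*X; p[2]=86
q=lambda P:((wproj(w,P)-[250,180])*4).round(0)
print('expected shaft top corners (4.5)',[q(p+a*4.5*X+b*4.5*Y) for a,b in((1,1),(1,-1),(-1,-1),(-1,1))])
p[2]=80;print('16',[q(p+a*8*X+b*8*Y) for a,b in((1,1),(1,-1),(-1,-1),(-1,1))])
```

```text
[519.24 208.97 101.86] [ 0.18  0.86 -0.79] [-0.   -0.06  0.01]
expected shaft top corners (4.5) [array([305., 225.]), array([241., 225.]), array([242., 281.]), array([304., 281.])]
16 [array([328., 186.]), array([218., 186.]), array([220., 283.]), array([326., 283.])]
```

View pics/w4.png

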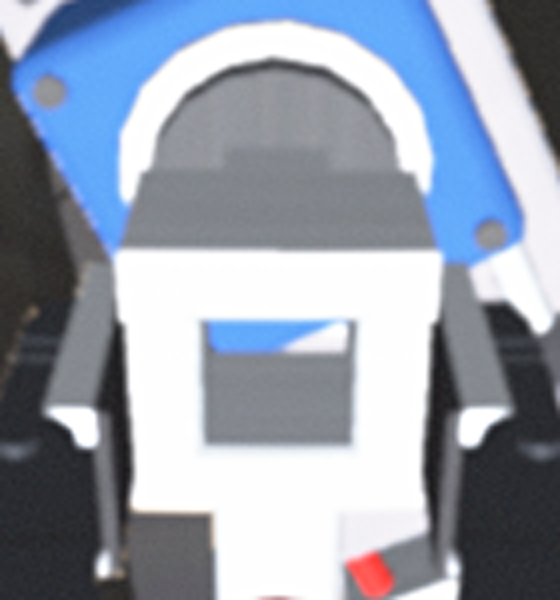

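Run:
```python
from h import *
np.set_printoptions(precision=2,suppress=True)
w=load('wrist');o=r.get_obs();C=R.from_rotvec(o['tool_rot']);p=o['position']
f=lambda a,b,h:C.inv().apply(wpx(w,250+a/4,180+b/4,h)-p)
z=p[2]-4.4
print('hub far bottom edge',f(279,172,z),'far top',f(279,249,z+24),'near top',f(279,512,z+24))
print('shaft base L,R',f(225,148,64),f(327,148,64))
print('collar top edge',f(275,62,64),'(=centre+21)', 'ring outer',f(275,20,52),f(275,30,58))
print('screws',f(49,92,52),f(491,234,52))
```

```text
hub far bottom edge [19.08  0.81  4.42] far top [ 19.96   0.75 -19.57] near top [-17.29   0.76 -19.62]
shaft base L,R [ 8.99 -7.61 37.86] [ 8.96  8.44 37.89]
collar top edge [23.19  0.27 37.89] (=centre+21) ring outer [26.45  0.27 49.89] [26.53  0.27 43.89]
screws [ 14.13 -37.44  49.81] [-12.24  37.91  49.92]
```

Emit:
step_arm(targets=[0, 0, 0, 0, -0.04, 0.8, 1, 0, 0, 0, 0, -0.04, 1.3, 1, 0, 0, 0, 0, -0.04, 1.7, 1, 0, 0, 0, 0, -0.04, 2.1, 1, 0, 0, 0, 0, -0.04, 2.5, 1, 0, 0, 0, 0, -0.04, 2.8, 1, 0, 0, 0, 0, -0.04, 2.8, 1])

```text
time: 5.8
position: [517.9, 209.3, 72.1]
tool_rot: [-2.471, -1.939, 0.0]
force: [-0.1, -0.5, -1.8]
gripper_width: 0.405
gripper_force: 70.6
```

Emit:
step_arm(targets=[0, 0, 0, 0, 0, 0.2, 1, 0, 0, 0, 0, 0, 0.4, 1, 0, 0, 0, 0, 0, 0.55, 1, 0, 0, 0, 0, 0, 0.55, 1])

```text
time: 6.3
position: [518.2, 209.4, 68.3]
tool_rot: [2.471, 1.939, 0.001]
force: [-8.9, -2.7, 17.1]
gripper_width: 0.403
gripper_force: 73.1
```

Emit:
step_arm(targets=[0, 0, 0, 0, 0, -0.1, 0.2, 0, 0, 0, 0, 0, -0.1, -0.5, 0, 0, 0, 0, 0, -0.1, -1, 0, 0, 0, 0, 0, -0.1, -1, 0, 0, 0, 0, 0, -2, -1, 0, 0, 0, 0, 0, -6, -1, 0, 0, 0, -4, 0, -10, -1, 0, 0, 0, -7.5, 0, -12, -1, 0, 0, 0, -7.5, 0, -12, -1, 0, 0, 0, -7.5, 0, -12, -1])

```text
time: 7.55
position: [500.1, 136.7, 186.3]
tool_rot: [-2.471, -1.939, 0.001]
force: [0.0, 0.0, -0.2]
gripper_width: 0.998
gripper_force: 0.0
```

Run:
```python
from h import *
np.set_printoptions(precision=2,suppress=True)
w=snap('wrist');o=r.get_obs();print(o['position'],o['force'],o['qpos'])
q=lambda P:wproj(w,P)
print(q([518.5,210,88]),q([505,156.6,122]))
cv2.imwrite('pics/w5.png',cv2.resize(w['image'][60:300,190:460],None,fx=2.5,fy=2.5,interpolation=cv2.INTER_CUBIC))
```

```text
[500.04 136.94 186.04] [ 0.27 -0.43 -0.52] [0.2  0.27 1.66 0.   1.2  0.44]
[318.89 106.72] [318.36 187.67]
```

View pics/w5.png

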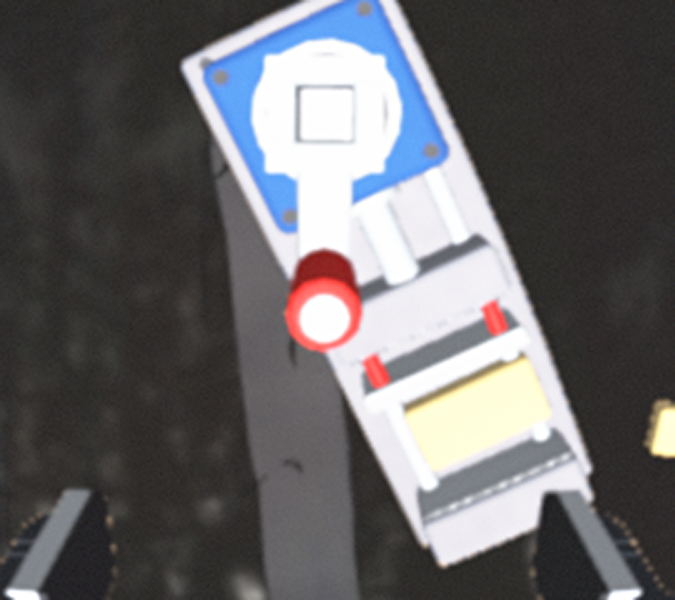

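Run:
```python
from h import *
w=load('wrist');print(wpx(w,190+323/2.5,60+318/2.5,122),wpx(w,190+325/2.5,60+111/2.5,88))
go([505.4,156.9,88],-13.8)
# jaw geometry in vise frame
o=np.array([518.5,210.3]);t=np.radians(11.8);X=np.array([np.cos(t),np.sin(t)]);Y=np.array([-np.sin(t),np.cos(t)])
f=lambda a,b,h:(lambda d:(round(d@X,1),round(d@Y+80,1)))(wpx(w,190+a/2.5,60+b/2.5,h)[:2]-o)
print('pad face top',f(374,408,42),f(527,338,42),'fixed jaw top edge',f(424,518,46),f(570,455,46))
print('fixed jaw upper', f(418,492,58),f(560,430,58),'wax',[f(*p,26) for p in((407,408),(528,358),(551,418),(432,475))])
print('carrier front',f(362,390,56),f(505,310,56))
```

```text
[505.65187069 156.78999201 122.        ] [519.76104664 211.55786641  88.        ]
turn [-0.001  0.     0.001] shift cm [2.07 0.06 9.8 ] rows 1.6 q6 0.44 y axis deg -13.7
pad face top (np.float64(-31.4), np.float64(-34.0)) (np.float64(36.4), np.float64(-33.5)) fixed jaw top edge (np.float64(-32.5), np.float64(-88.6)) (np.float64(35.3), np.float64(-89.1))
fixed jaw upper (np.float64(-28.5), np.float64(-68.7)) (np.float64(33.7), np.float64(-69.1)) wax [(np.float64(-20.5), np.float64(-46.8)), (np.float64(35.5), np.float64(-48.7)), (np.float64(35.4), np.float64(-79.8)), (np.float64(-23.2), np.float64(-81.7))]
carrier front (np.float64(-30.8), np.float64(-19.4)) (np.float64(31.0), np.float64(-13.7))
```

Emit:
step_arm(targets=[0, 0, 0, 2.07, 0.06, 1, -1, 0, 0, 0, 2.07, 0.06, 4, -1, 0, 0, 0, 2.07, 0.06, 8, -1, 0, 0, 0, 2.07, 0.06, 9.8, -1, 0, 0, 0, 2.07, 0.06, 9.8, 0, 0, 0, 0, 2.07, 0.06, 9.8, 1, 0, 0, 0, 2.07, 0.06, 9.8, 1, 0, 0, 0, 2.07, 0.06, 9.8, 1, 0, 0, 0, 2.07, 0.06, 9.8, 1, 0, 0, 0, 2.07, 0.06, 9.8, 1], newtons=40)

```text
time: 8.85
position: [506.0, 156.4, 89.2]
tool_rot: [2.471, 1.939, 0.001]
force: [-0.0, 0.3, 4.4]
gripper_width: 0.245
gripper_force: 39.3
```

Emit:
step_arm(targets=[0, 0, 0, 0.19, -1.42, 0, 1, 0, 0, 0, 0.74, -2.75, 0, 1, 0, 0, 0, 1.61, -3.89, 0, 1, 0, 0, 0, 2.75, -4.76, 0, 1, 0, 0, 0, 4.08, -5.31, 0, 1, 0, 0, 0, 5.5, -5.5, 0, 1, 0, 0, 0, 6.92, -5.31, 0, 1, 0, 0, 0, 8.25, -4.76, 0, 1, 0, 0, 0, 9.39, -3.89, 0, 1, 0, 0, 0, 10.26, -2.75, 0, 1, 0, 0, 0, 10.81, -1.42, 0, 1, 0, 0, 0, 11, 0, 0, 1])

```text
time: 10.35
position: [531.8, 263.9, 89.0]
tool_rot: [-2.471, -1.94, 0.001]
force: [-3.1, -2.9, 6.3]
gripper_width: 0.246
gripper_force: 39.9
```

Emit:
step_arm(targets=[0, 0, 0, -0.19, 1.42, 0, 1, 0, 0, 0, -0.74, 2.75, 0, 1, 0, 0, 0, -1.61, 3.89, 0, 1, 0, 0, 0, -2.75, 4.76, 0, 1, 0, 0, 0, -4.08, 5.31, 0, 1, 0, 0, 0, -5.5, 5.5, 0, 1, 0, 0, 0, -6.92, 5.31, 0, 1, 0, 0, 0, -8.25, 4.76, 0, 1, 0, 0, 0, -9.39, 3.89, 0, 1, 0, 0, 0, -10.26, 2.75, 0, 1, 0, 0, 0, -10.81, 1.42, 0, 1, 0, 0, 0, -11, 0, 0, 1])

```text
time: 11.85
position: [505.3, 156.2, 89.2]
tool_rot: [2.471, 1.939, 0.0]
force: [1.3, 1.0, 5.4]
gripper_width: 0.245
gripper_force: 39.8
```

Emit:
step_arm(targets=[0, 0, 0, 0.19, -1.42, 0, 1, 0, 0, 0, 0.74, -2.75, 0, 1, 0, 0, 0, 1.61, -3.89, 0, 1, 0, 0, 0, 2.75, -4.76, 0, 1, 0, 0, 0, 4.08, -5.31, 0, 1, 0, 0, 0, 5.5, -5.5, 0, 1, 0, 0, 0, 6.92, -5.31, 0, 1, 0, 0, 0, 8.25, -4.76, 0, 1, 0, 0, 0, 9.39, -3.89, 0, 1, 0, 0, 0, 10.26, -2.75, 0, 1, 0, 0, 0, 10.81, -1.42, 0, 1, 0, 0, 0, 11, 0, 0, 1])

```text
time: 13.35
position: [531.8, 263.9, 89.0]
tool_rot: [-2.471, -1.94, 0.001]
force: [-2.0, -2.8, 7.2]
gripper_width: 0.248
gripper_force: 40.0
```

Emit:
step_arm(targets=[0, 0, 0, -0.19, 1.42, 0, 1, 0, 0, 0, -0.74, 2.75, 0, 1, 0, 0, 0, -1.61, 3.89, 0, 1, 0, 0, 0, -2.75, 4.76, 0, 1, 0, 0, 0, -4.08, 5.31, 0, 1, 0, 0, 0, -5.5, 5.5, 0, 1, 0, 0, 0, -6.92, 5.31, 0, 1, 0, 0, 0, -8.25, 4.76, 0, 1, 0, 0, 0, -9.39, 3.89, 0, 1, 0, 0, 0, -10.26, 2.75, 0, 1, 0, 0, 0, -10.81, 1.42, 0, 1, 0, 0, 0, -11, 0, 0, 1])

```text
time: 14.85
position: [505.3, 156.2, 89.2]
tool_rot: [2.471, 1.939, 0.0]
force: [1.9, -0.3, 4.8]
gripper_width: 0.241
gripper_force: 39.9
```

Emit:
step_arm(targets=[0, 0, 0, 0.19, -1.42, 0, 1, 0, 0, 0, 0.74, -2.75, 0, 1, 0, 0, 0, 1.61, -3.89, 0, 1, 0, 0, 0, 2.75, -4.76, 0, 1, 0, 0, 0, 4.08, -5.31, 0, 1, 0, 0, 0, 5.5, -5.5, 0, 1, 0, 0, 0, 6.92, -5.31, 0, 1, 0, 0, 0, 8.25, -4.76, 0, 1, 0, 0, 0, 9.39, -3.89, 0, 1, 0, 0, 0, 10.26, -2.75, 0, 1, 0, 0, 0, 10.81, -1.42, 0, 1, 0, 0, 0, 11, 0, 0, 1])

```text
time: 16.35
position: [531.8, 263.9, 89.1]
tool_rot: [-2.471, -1.94, 0.001]
force: [-2.2, -3.1, 7.2]
gripper_width: 0.243
gripper_force: 40.1
```

Emit:
step_arm(targets=[0, 0, 0, 0, 0, 0, 0, 0, 0, 0, 0, 0, 0, -1, 0, 0, 0, 0, 0, 0, -1, 0, 0, 0, 0, 0, 0, -1, 0, 0, 0, 0, 0, -4, -1, 0, 0, 0, 0, 0, -9, -1, 0, 0, 0, -5, 0, -10, -1, 0, 0, 0, -11, 0, -10, -1, 0, 0, 0, -17, 0, -10, -1, 0, 0, 0, -22, 0, -10, -1, 0, 0, 0, -22, 0, -10, -1, 0, 0, 0, -22, 0, -10, -1])

```text
time: 17.85
position: [479.6, 49.9, 188.9]
tool_rot: [2.472, 1.939, 0.001]
force: [0.5, -0.6, 0.0]
gripper_width: 0.998
gripper_force: 0.0
```

Run:
```python
from h import *
np.set_printoptions(precision=2,suppress=True)
w=snap('wrist');o=r.get_obs();print(o['position'],o['force'])
cv2.imwrite('pics/w6.png',cv2.resize(w['image'][40:240,230:450],None,fx=3,fy=3,interpolation=cv2.INTER_CUBIC))
```

```text
[479.68  50.33 188.84] [-0.39  0.42 -0.21]
```

View pics/w6.png

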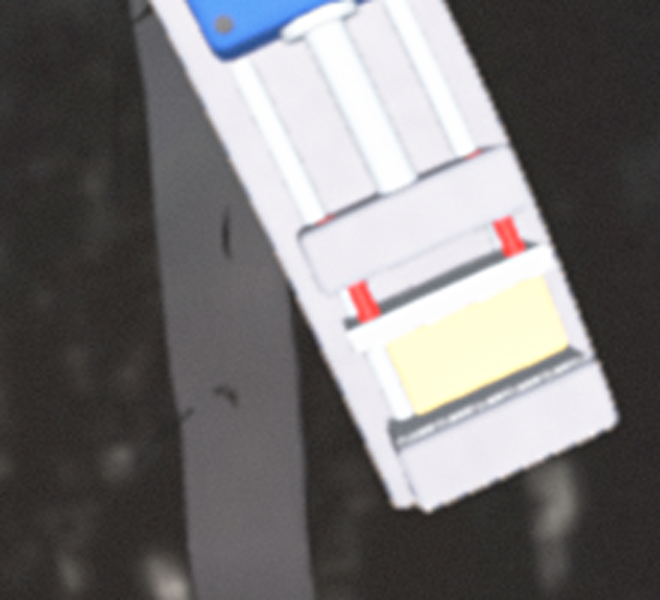

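Run:
```python
from h import *
w=load('wrist')
o=np.array([518.8,210.5]);t=np.radians(11.8);X=np.array([np.cos(t),np.sin(t)]);Y=np.array([-np.sin(t),np.cos(t)])
f=lambda a,b,h:(lambda d:(float(round(d@X,1)),float(round(d@Y+80,1))))(wpx(w,230+a/3,40+b/3,h)[:2]-o)
print('carrier back',f(300,233,44),f(510,147,44),'front',f(325,293,44),f(527,215,44))
print('pad back',f(345,322,42),f(540,243,42),'pad front',f(357,350,42),f(553,265,42))
print('fixed',f(398,445,46),f(585,362,46),'wax front/back',f(415,415,26),f(568,347,26),f(388,345,26),f(545,278,26))
```

```text
carrier back (-33.7, -15.9) (37.8, -18.0) front (-34.7, -36.2) (34.2, -39.9)
pad back (-32.8, -47.6) (35.1, -50.2) pad front (-33.1, -57.4) (36.4, -58.5)
fixed (-33.8, -90.7) (33.8, -91.4) wax front/back (-24.1, -90.0) (34.8, -90.6) (-22.8, -63.7) (36.0, -64.9)
```

Emit:
step_arm(targets=[0, 0, 0, 6, 0, 0, -1, 0, 0, 0, 12, 0, 0, -1, 0, 0, 0, 18, 0, 0, -1, 0, 0, 0, 22, 0, 0, -1, 0, 0, 0, 22, 0, 2, -1, 0, 0, 0, 22, 0, 6, -1, 0, 0, 0, 22, 0, 10, -1, 0, 0, 0, 22, 0, 10, 0, 0, 0, 0, 22, 0, 10, 1, 0, 0, 0, 22, 0, 10, 1, 0, 0, 0, 22, 0, 10, 1, 0, 0, 0, 22, 0, 10, 1])

```text
time: 19.4
position: [532.4, 263.7, 90.1]
tool_rot: [2.471, 1.939, 0.004]
force: [0.8, 2.5, 6.8]
gripper_width: 0.245
gripper_force: 39.4
```

Emit:
step_arm(targets=[0, 0, 0, -0.19, 1.42, 0, 1, 0, 0, 0, -0.74, 2.75, 0, 1, 0, 0, 0, -1.61, 3.89, 0, 1, 0, 0, 0, -2.75, 4.76, 0, 1, 0, 0, 0, -4.08, 5.31, 0, 1, 0, 0, 0, -5.5, 5.5, 0, 1, 0, 0, 0, -6.92, 5.31, 0, 1, 0, 0, 0, -8.25, 4.76, 0, 1, 0, 0, 0, -9.39, 3.89, 0, 1, 0, 0, 0, -10.26, 2.75, 0, 1, 0, 0, 0, -10.81, 1.42, 0, 1, 0, 0, 0, -11, 0, 0, 1])

```text
time: 20.9
position: [506.2, 156.2, 90.0]
tool_rot: [2.471, 1.938, 0.004]
force: [2.0, 3.2, 4.0]
gripper_width: 0.245
gripper_force: 39.4
```

Emit:
step_arm(targets=[0, 0, 0, 0, 0, 0, 0, 0, 0, 0, 0, 0, 0, -1, 0, 0, 0, 0, 0, 0, -1, 0, 0, 0, 0, 0, 0, -1, 0, 0, 0, 0, 0, -4, -1, 0, 0, 0, 0, 0, -9, -1, 0, 0, 0, -5, 0, -10, -1, 0, 0, 0, -11, 0, -10, -1, 0, 0, 0, -11, 0, -10, -1, 0, 0, 0, -11, 0, -10, -1])

```text
time: 22.15
position: [479.7, 49.7, 188.9]
tool_rot: [-2.472, -1.939, -0.0]
force: [0.4, 0.2, -0.6]
gripper_width: 1.001
gripper_force: 0.0
```

Run:
```python
from h import *
np.set_printoptions(precision=2,suppress=True)
w=snap('wrist');o=r.get_obs();print(o['position'],o['force'])
cv2.imwrite('pics/w7.png',cv2.resize(w['image'][50:200,270:420],None,fx=4,fy=4,interpolation=cv2.INTER_CUBIC))
```

```text
[479.77  50.2  188.74] [ 0.06 -0.78 -0.29]
```

View pics/w7.png

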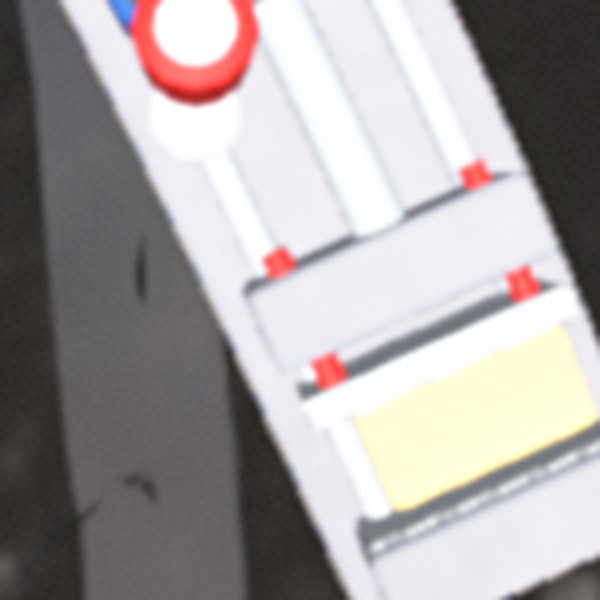

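Run:
```python
from h import *
np.set_printoptions(precision=1,suppress=True)
w=load('wrist');K=w['camera_matrix'];T=np.linalg.inv(w['world_to_cam'])
def dz(P):
    u,v=wproj(w,P);q=np.median(w['z_map'][int(v)-1:int(v)+2,int(u)-1:int(u)+2])
    d=(w['world_to_cam'][:3]@np.r_[P,1]);d=d/d[2];return (T[:3,:3]@(d*q)+T[:3,3]),(u,v)
s=np.array([518.8,210.5]);x=np.array([-.2385,-.971]);y=np.array([-.971,.2385])
for n,p,h in(('handle top',s+55*x,122),('hub -y',s+13.5*x,88),('hub side',s+13.5*y,88),('hub side2',s-13.5*y,88),('hub far',s-13.5*x,88),('shaft top',s,86),('arm',s+28*x,72)): print(n,h,*dz(np.r_[p,h]))
for n,u,v in(('carrier',270+400/4,50+270/4),('fixed jaw',270+480/4,50+540/4)):
    print(n,w['z_map'][int(v),int(u)])
print(dz(np.r_[s+55*x*0+np.array([30,-30])*.75,52]))
```

```text
handle top 122 [505.6 156.7 125.1] (np.float64(317.5552706696368), np.float64(56.79533288286058))
hub -y 88 [515.6 197.3  88.2] (np.float64(317.7043272465985), np.float64(12.12640007088504))
hub side 88 [501.6 157.7 249.7] (np.float64(300.31803122375294), np.float64(-3.2208066519765453))
hub side2 88 [510.5 155.5 249.5] (np.float64(335.096420432669), np.float64(-3.2823072861310436))
hub far 88 [507.8 163.7 242.6] (np.float64(317.7064916183267), np.float64(-18.501174182726714))
shaft top 86 [nan nan nan] (np.float64(317.71228538626025), np.float64(-2.6742273684317865))
arm 72 [512.1 183.1  73.2] (np.float64(317.76948653136384), np.float64(33.50843518240953))
carrier 279.14267
fixed jaw 295.8007
(array([541.3, 188. ,  52.2]), (np.float64(348.57929309517493), np.float64(26.393125048329722)))
  return _methods._mean(a, axis=axis, dtype=dtype,
  ret = ret.dtype.type(ret / rcount)
```

```bash
python3 -c "
from cell import r
print(r.close_job())"
```

```text
the job is handed in; nothing more can be done
None
```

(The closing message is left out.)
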